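# Pack a supply parcel and book it out with the touch probe

### The arm

A 7-joint arm with a two-finger parallel gripper is mounted at the origin on the work surface. World frame = base frame: x ahead of the robot, y to its left, z up, the work surface at z = 0. Lengths are in m, angles in rad, forces in N, time in s.
With the tool pointing down it reaches from about 0.425 to 0.875 m from the base axis. Payload 8.4 kg.
Tool frame: the origin (TCP) lies midway between the tips of the shut fingers; the grasp point (between the pads) lies 19 mm behind it; z points along the fingers, y is the line along which they close (so a half turn about z gives the same grasp; the last joint's range is limited). The gripper opens to 87 mm and grips with 3 to 60 N. Pads are 19 mm wide; open, the fingers measure 117 mm over their backs; the gripper's body (75 mm by 190 mm) begins 51 mm behind the grasp point.
Start: joints at [1.09, 0.333, 0.04, 1.465, -0.013, 1.343, -0.059], TCP at [0.242, -0.603, 0.223] pointing down, gripper open.
Joint ranges: [-2.58, 2.58], [-0.38, 2.09], [-1.3, 1.39], [0.25, 2.4], [-1.5, 4.64], [0.08, 2.09], [-2.65, 2.65]. Speed limits (rad/s): [2.22, 2.22, 2.79, 2.79, 3.14, 3.14, 3.14].

### API

Orientations are given as a unit quaternion [w, x, y, z].
In Python, from station import sensors, cams, workorder gives the robot as it stands.
- The arm moves only by the tool play_rows, never from a script. Its argument "deltas" is a list of rows, each a list of 3 entries, a list of its own where there are three numbers: the turn, a rotation vector about the tool's x, y, z in rad, then the shift along the tool's x, y, z in mm, then the gripper command: -1 is shut, 1 is fully open, values between are in proportion. A call has 1 to 10 rows; each row is the pose to reach, as a shift and turn from the pose commanded when the call began, along the tool's axes at that moment; what a row does not reach only later rows make up. A row lasts 1/10 s, in which the tool goes at most 50 mm and 8.59 degrees, less where a joint would pass 70% of its speed; a pose out of reach is approached as far as the arm can. A call with a gripper value outside its range is refused whole. The fingers move at their own pace and stop on an object; "grip_force" is the grip in N (left out, the last holds). Time passes only in rows, so rows that repeat a pose let the fingers close. It gives the time, the measured TCP pose, the force, the opening and the grip force at its end, in the units of the state.
- sensors.get_state(): the state, without advancing time (a new reading comes with each control period).
- cams.grab_frame(name): name is "side" or "top"; returns a dict with "image" (400x640x3 uint8, blue, green, red), "intrinsics" (3x3 intrinsics, pixels), "R" (3x3) and "t" (3): a world point X has camera coordinates R X + t. Camera axes: x right, y down, z forward; pixel columns grow to the right and rows downward; lengths in m; the calibration is good to about 2 mm. A picture is of the moment at which its call begins. There is no depth.
- workorder.job_done(): hands the job in; it is judged then, once.
The state is a dict: "time": time; "joints": joint angles; "dq": joint speeds; "tau": joint torques, N m; "ee_pos": TCP position; "orientation": TCP orientation; "force": force on the tool from outside, world axes, zero at the start; "wrist_torque": the same for the moment, N m; "grip_width": finger opening in m; "grip_force": force on a finger pad.
Only numpy, scipy, OpenCV 4.12 (cv2) and the standard library are available. Lean on these libraries where they do the work, as an engineer would, in place of code of your own. Each camera call takes 0.05 s, during which the arm holds its last target. There are 200 camera calls.

### The job

Pack the roll of parcel tape and the red stapler into the open carton, lowering each one in rather than dropping it from above the rim. Then take the blue touch probe from its stand and book the parcel out: hold the tip of the probe on the red dot of the terminal's sprung steel button, with the probe square to the terminal's tilted face and pressed gently so that the button sinks about halfway, and finish while still holding it there. Do not change the tilt of the terminal, and leave the other things on the counter where they are.

Things in the scene. Friction and masses are not known exactly. Their poses are not given: they have to be found in the camera images.
- carton: Brown open cardboard carton, fixed to the counter, outside 250 (its x) x 190 (its y) x 70 mm high, walls and floor 4 mm thick. Origin at the centre of its underside, z up. Two flaps on the long (+y and -y) sides are folded out and down, reaching 20 mm beyond the walls, no higher than the rim.
- tape: Roll of brown parcel tape, lying flat: ring 60 mm outer diameter, 38 mm hole, 40 mm high, about 120 g. Origin at the centre of its underside, z up along its axis.
- stapler: Stapler with red top and black base standing on the base: 110 mm long (its x), 34 mm wide (its y; the red top is 32 mm wide, from 27 to 47 mm height), 47 mm high, about 180 g. Origin at the centre of its underside, z up.
- gluebottle: White glue bottle with blue cap, upright: 46 mm diameter, 72 mm high; leave it alone. Origin at the centre of its underside, z up.
- stand: Grey block 64 x 64 x 55 mm high, fixed to the counter, with an 18 mm wide, 52 mm deep vertical hole in the middle of its top, in which the probe stands. Origin at the centre of its underside.
- probe: Touch probe, upright in the stand, about 90 g: steel shaft 12 mm thick, 48 mm long, round tip down; above it a square blue handle 24 x 24 x 80 mm (48 to 128 mm from the tip; flats face x and y; yellow band at 118 mm). Origin at the tip, z from tip to handle. At the start the handle rests on the stand (55 to 135 mm above the counter); draw it 48 mm straight up to leave the hole.
- probe_tip (a point): The very end of the steel tip of the probe (same axes as the probe).
- terminal: Foot of the booking terminal, fixed to the counter: black plate 150 (its x) x 170 (its y) x 18 mm high with two upright cheeks to 90 mm height. Origin at the centre of its underside, z up. It carries a cream tilting head 130 x 140 x 22 mm between the cheeks, on a stiff hinge (slips at 2 N m) along its y axis 75 mm above the counter; the head carries the button.
- face (a point): Point on the upper face of the terminal's head, under the middle of the button (centre of a yellow ring of 54 mm diameter). Its z axis is the outward normal of the tilted face, its y axis the hinge direction; it turns with the head.
- front_edge (a point): Middle of the front edge of the head's upper face, 40 mm from the button's middle.
- red_dot (a point): Centre of the top of the button, a steel disc of 38 mm diameter with a red dot of 16 mm diameter in its middle; it stands 18 mm out of the face at rest and sinks with the button. Same axes as face.
- head (a joint): Tilt of the head: 0 = face level, positive = face leaning towards the front (-x of the terminal), 0.25 to 0.6 rad at the start. It stays where it is.
- button (a joint): How far the button is pushed in along the inward normal of the face: 0 = out, 0.012 = fully in (m). The spring needs 1.5 N to start, 4.5 N at halfway (0.006) and 7.5 N at the bottom; beyond that it is rigid.
- mug: Blue mug, 76 mm diameter, 85 mm high; leave it alone. Origin at the centre of its underside.
- amberbottle: Amber glass bottle with white cap, 48 mm diameter, 80 mm high; leave it alone. Origin at the centre of its underside.
- staplebox: Green box of staples, 70 x 45 x 30 mm; leave it alone. Origin at the centre of its underside.
- stamp: Dark wooden hand stamp, 38 mm diameter, 62 mm high; leave it alone. Origin at the centre of its underside.
- pencup: Black open pen cup, 72 mm diameter, 95 mm high; leave it alone. Origin at the centre of its underside.
- notepad: Yellow block of sticky notes, 50 x 50 x 25 mm; leave it alone. Origin at the centre of its underside.
Not all that is in view belongs to the job. Leave any purple or yellow look-alike of the tape alone. Leave any purple look-alike of the stapler alone.

How it is judged:
On the way, in this order (a step that is already met when the one before it is completed fails the run):
1. tape and stapler lie in the carton, let go (x of tape in the frame of carton between -0.121 and 0.121 m and y of tape in the frame of carton between -0.091 and 0.091 m and z of tape in the frame of carton between -0.002 and 0.06 m and linear speed of each of tape, stapler below 0.05 m/s and contact force between the fingers and tape below 0.1 N and x of stapler in the frame of carton between -0.121 and 0.121 m and y of stapler in the frame of carton between -0.091 and 0.091 m and z of stapler in the frame of carton between -0.002 and 0.06 m and contact force between the fingers and stapler below 0.1 N), for 0.2 s.
2. the gripped probe is held on the red dot, square to the face, the button about halfway in (all of step 1 and distance between probe_tip and red_dot below 0.01 m and angle between the z axis of probe and the z axis of face, either way round below 0.14 rad and value of joint button between 0.003 and 0.01 m and contact force between probe and terminal between 1 and 12 N and contact force between the fingers and probe above 1 N and contact force between the arm and terminal below 0.5 N), for 0.5 s.
At the end, for the whole second after the job is handed in: Tape and stapler at rest in the carton, let go. Gripper holds the probe, tip within 10 mm of the red dot centre, axis within 8 deg of the face normal; probe pushes the button in 3 to 10 mm of its 12 mm with 1 to 12 N; the arm does not touch the terminal (all of step 2); the arm keeps its last pose, push and grip.
It fails at once if an item is dropped or thrown (faster than 1.1 m/s while not in the fingers) ((linear speed of tape above 1.1 m/s and contact force between the fingers and tape below 0.1 N) or (linear speed of stapler above 1.1 m/s and contact force between the fingers and stapler below 0.1 N)).
It fails at once if the probe is pressed on the terminal with more than 20 N (contact force between probe and terminal above 20 N).
It fails at once if the tilt of the terminal head is changed (front edge moved by more than 8 mm) (distance of front_edge from where it was at the start of the episode above 0.008 m).
It fails at once if a bystander is moved by more than 30 mm (distance of any of mug, amberbottle, staplebox, stamp, pencup, notepad, gluebottle from where it was at the start of the episode above 0.03 m).
It also fails if it takes over 72 s, if anything falls off the work surface, if the arm or the gripper's body presses on something with over 40 N, if the wrist force passes 120 N, or if a joint passes its speed limit or range.

## Working session

There is one attempt and no reset: what is moved stays moved. The work goes in short steps, Python scripts to look and compute and a tool call to move; the robot and the scene stay as the last step left them, time stands still between calls to the robot, and variables do not carry over. Pictures are saved under pics/ and viewed, at most 10 in all, crops included, and the job is handed in when it is done.

Besides the shell and the picture viewer there is one more tool, called after ">>>" by a JSON object that holds its "method" and its "body". play_rows: Moves the arm, as the interface text tells. Its arguments: {"type":"object","properties":{"deltas":{"type":"array"},"grip_force":{"type":"number"}},"required":["deltas"]}

```bash
ls; mkdir -p pics
python3 - <<'E'
from station import sensors,cams
import cv2,numpy as np
np.set_printoptions(precision=4,suppress=True)
for n in("top","side"):
    f=cams.grab_frame(n);cv2.imwrite(f"pics/{n}0.png",f["image"]);np.savez(f"{n}0.npz",**f)
    print(n,f["intrinsics"],f["R"],f["t"],-np.array(f["R"]).T@f["t"])
print(sensors.get_state())
E
```

```text
pics
top [[383.9006   0.     320.053 ]
 [  0.     383.9006 199.6663]
 [  0.       0.       1.    ]] [[-0.019  -0.9994 -0.0291]
 [-0.9942  0.0219 -0.1054]
 [ 0.106   0.0269 -0.994 ]] [0.0257 0.5178 0.979 ] [ 0.4115 -0.0121  1.0285]
side [[511.1196   0.     316.6075]
 [  0.     511.1196 201.8846]
 [  0.       0.       1.    ]] [[ 0.9746 -0.2235 -0.0136]
 [-0.175  -0.7225 -0.6688]
 [ 0.1396  0.6543 -0.7433]] [-0.5098  0.1554  1.3382] [ 0.3372 -0.8771  1.0917]
{'time': 0.1, 'joints': array([ 1.0898,  0.3338,  0.0399,  1.4662, -0.0134,  1.3433, -0.0585]), 'dq': array([-0.0001, -0.0011, -0.0004, -0.0025,  0.0003, -0.0013,  0.0007]), 'tau': array([  0.0028, -65.7816,   1.3387, -40.4709,  -0.0598,   0.041 ,
         0.0001]), 'ee_pos': array([ 0.242 , -0.6028,  0.2217]), 'orientation': array([-0.0007,  0.9818,  0.1897, -0.0002]), 'force': array([-0.4291,  0.5365,  0.7555]), 'wrist_torque': array([-0.0581, -0.0496,  0.0268]), 'grip_force': 0.0, 'grip_width': 0.08675035010249864}
```

View pics/top0.png

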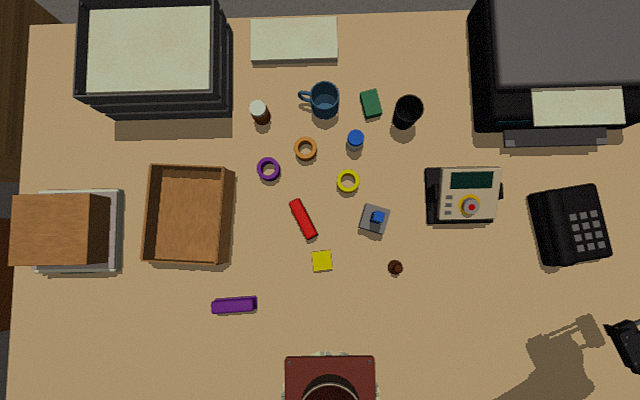

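View pics/side0.png

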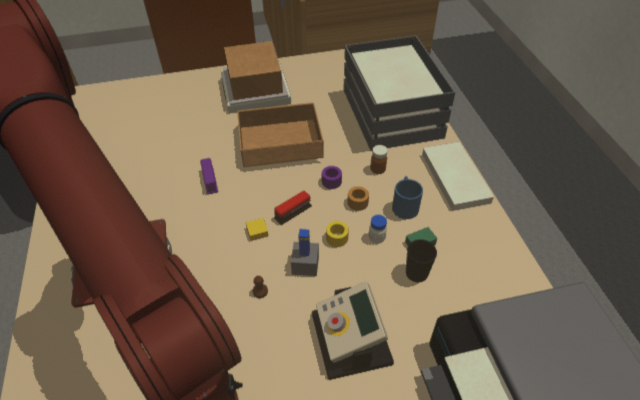

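Candidates for the tape are the rings at top-view pixels (305,148) brown-orange, (268,169) purple and (348,181) yellow; I choose the brown one. For the stapler they are (303,219) red and (234,305) purple; I choose the red one. I'll check both, and the probe and button, in one close crop.

```bash
cat > h.py <<'E'
import numpy as np,cv2
np.set_printoptions(precision=4,suppress=True)
def load(n): return dict(np.load(n))
def grab(n):
    from station import cams
    return cams.grab_frame(n)
def ray(f,uv):
    R,t=np.array(f["R"]),np.array(f["t"]); d=R.T@np.linalg.inv(f["intrinsics"])@[uv[0],uv[1],1]
    return -R.T@t,d/np.linalg.norm(d)
def plane(f,uv,z):
    c,d=ray(f,uv); return c+d*(z-c[2])/d[2]
def tri(f1,u1,f2,u2):
    A=np.zeros((3,3));b=np.zeros(3);r=[ray(f1,u1),ray(f2,u2)]
    for c,d in r: P=np.eye(3)-np.outer(d,d);A+=P;b+=P@c
    X=np.linalg.solve(A,b); return X,[np.linalg.norm(np.cross(X-c,d)) for c,d in r]
def proj(f,X):
    p=f["intrinsics"]@(np.array(f["R"])@X+f["t"]); return p[:2]/p[2]
def mask(f,box,h,s,v):
    x0,y0,x1,y1=box; hsv=cv2.cvtColor(f["image"],cv2.COLOR_BGR2HSV)
    m=cv2.inRange(hsv,(h[0],s[0],v[0]),(h[1],s[1],v[1])) if h[0]<=h[1] else cv2.inRange(hsv,(h[0],s[0],v[0]),(179,s[1],v[1]))|cv2.inRange(hsv,(0,s[0],v[0]),(h[1],s[1],v[1]))
    o=np.zeros_like(m);o[y0:y1,x0:x1]=m[y0:y1,x0:x1]; return o
def big(m):
    c,_=cv2.findContours(m,cv2.RETR_EXTERNAL,cv2.CHAIN_APPROX_NONE); return max(c,key=cv2.contourArea)
def cen(m): ys,xs=np.nonzero(m); return np.array([xs.mean(),ys.mean()]),len(xs)
E
python3 - <<'E'
from h import *
T,S=load("top0.npz"),load("side0.npz")
def crop(f,x,y,w,h,W,H): return cv2.resize(f["image"][y:y+h,x:x+w],(W,H),interpolation=cv2.INTER_CUBIC)
a=np.hstack([crop(T,280,130,120,120,400,300*4//4),crop(T,420,160,90,68,400,300)])
b=np.hstack([crop(S,270,165,120,115,400,300),crop(S,305,275,90,68,400,300)])
a=np.hstack([crop(T,280,130,130,98,400,300),crop(T,420,160,90,68,400,300)])
b=np.hstack([crop(S,270,180,130,98,400,300),crop(S,305,280,90,68,400,300)])
cv2.imwrite("pics/crop1.png",np.vstack([a,b]))
hs=lambda f,u,v:cv2.cvtColor(f["image"],cv2.COLOR_BGR2HSV)[v,u]
print(hs(T,305,139),hs(T,300,157),hs(T,303,219),hs(T,378,216),hs(T,471,207),hs(T,320,300),hs(T,360,225),hs(T,463,213))
E
```

```text
[ 16 168 191] [ 16 199 124] [  1 215 180] [109 199 156] [  1 251 144] [ 19  90 172] [ 13  23 101] [ 22 255 119]
```

View pics/crop1.png

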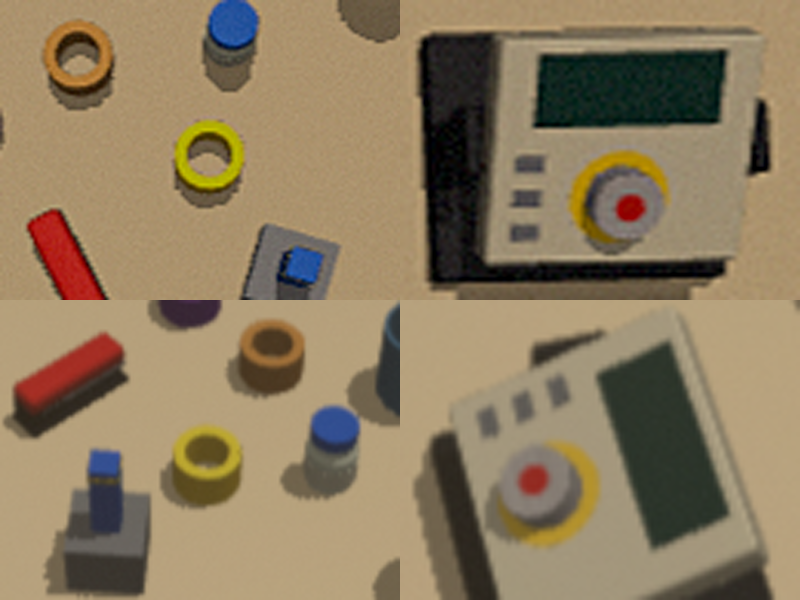

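The crop confirms the brown-orange ring at (305,148) as the tape, the red stapler at (303,219), the probe at (377,217) in its stand and the red dot at (471,207). Now I'll measure all of them.

Run:
```python
from h import *
T,S=load("top0.npz"),load("side0.npz")
hs=lambda f,u,v:cv2.cvtColor(f["image"],cv2.COLOR_BGR2HSV)[v,u]
mt=mask(T,(285,130,325,165),(8,19),(150,255),(90,255)); c,n=cen(mt); e=cv2.fitEllipse(big(mt)); print("tape",c,n,e,plane(T,e[0],.035))
ms=mask(T,(280,190,325,245),(175,5),(150,255),(100,255)); r=cv2.minAreaRect(big(ms)); b=cv2.boxPoints(r)
print("stapler",r,[plane(T,p,.047)[:2] for p in b],plane(T,r[0],.045))
for nm,f,box in(("T",T,(360,200,395,240)),("S",S,(290,220,325,260))):
    m=mask(f,box,(100,125),(120,255),(20,255)); r=cv2.minAreaRect(big(m)); print("handle",nm,r,cv2.boxPoints(r))
m=mask(T,(355,200,392,240),(0,179),(0,70),(40,140)); print("stand hull",cv2.approxPolyDP(cv2.convexHull(big(m)),2.5,True)[:,0])
uv={}
for nm,f,bx in(("T",T,(460,196,482,218)),("S",S,(325,310,350,335))):
    m=mask(f,bx,(172,6),(130,255),(80,255)); uv[nm]=cen(m); 
print("dot",uv,tri(T,uv["T"][0],S,uv["S"][0]))
D={}
for nm,f,bx in(("T",T,(440,165,505,195)),("S",S,(335,280,385,345))):
    h=cv2.cvtColor(f["image"],cv2.COLOR_BGR2HSV); m=mask(f,bx,(60,100),(60,255),(10,110)); r=cv2.minAreaRect(big(m)); D[nm]=cv2.approxPolyDP(cv2.convexHull(big(m)),3,True)[:,0]; print("disp",nm,r,D[nm].tolist())
for nm,f,bx in(("T",T,(432,160,508,226)),("S",S,(312,278,390,362))):
    m=mask(f,bx,(10,35),(0,75),(135,255)); m=cv2.morphologyEx(m,cv2.MORPH_CLOSE,np.ones((5,5))); print("head",nm,cv2.approxPolyDP(cv2.convexHull(big(m)),3,True)[:,0].tolist())
print(hs(T,447,190),hs(S,325,310),hs(S,315,330))
m=mask(T,(130,150,245,275),(5,18),(100,255),(60,255)); r=cv2.minAreaRect(big(m)); print("carton",r,[plane(T,p,.07)[:2] for p in cv2.boxPoints(r)])
cv2.imwrite("pics/carton.png",np.hstack([cv2.resize(T["image"][150:280,130:250],(400,433)),cv2.resize(S["image"][275:375,300:400],(400,433),interpolation=cv2.INTER_CUBIC)]))
```

```text
tape [304.8158 147.4123] 228 ((304.8073425292969, 147.43365478515625), (21.121517181396484, 21.54598045349121), 63.18706512451172) [0.6572 0.0526 0.035 ]
stapler ((302.10003662109375, 218.20001220703125), (40.69643783569336, 11.62755298614502), 63.43495178222656) [array([0.5104, 0.0978]), array([0.5233, 0.0708]), array([0.4289, 0.0255]), array([0.4162, 0.0523])] [0.4695 0.0616 0.045 ]
handle T ((376.8999938964844, 216.8000030517578), (12.33288288116455, 12.332881927490234), 18.434947967529297) [[369.1 220.7]
 [373.  209. ]
 [384.7 212.9]
 [380.8 224.6]]
handle S ((303.5, 233.0), (6.0, 9.0), 90.0) [[299. 230.]
 [308. 230.]
 [308. 236.]
 [299. 236.]]
stand hull [[366 203]
 [390 210]
 [383 233]
 [359 226]]
dot {'T': (array([471.4242, 206.5758]), 33), 'S': (array([334.5758, 320.4242]), 33)} (array([ 0.4849, -0.3495,  0.1012]), [np.float64(0.0008061883680737531), np.float64(0.0008061883680738052)])
disp T ((471.0, 180.0), (16.0, 42.0), 90.0) [[492, 172], [490, 187], [450, 188], [452, 173]]Traceback (most recent call last):
  File "<stdin>", line 16, in <module>
  File "h.py", line 23, in big
    c,_=cv2.findContours(m,cv2.RETR_EXTERNAL,cv2.CHAIN_APPROX_NONE); return max(c,key=cv2.contourArea)
                                                                            ~~~^^^^^^^^^^^^^^^^^^^^^^^
ValueError: max() iterable argument is empty
```

Run:
```python
from h import *
T,S=load("top0.npz"),load("side0.npz")
sp=lambda x,y:(305+(x-400)/4.444-.4,280+(y-300)/4.412-.4)
tp=lambda x,y:(420+(x-400)/4.444-.4,160+y/4.412-.4)
# display: backL, backR, frontR, frontL ; head backL,backR,frontL
t=[tp(541,55),tp(727,50),tp(720,122),tp(535,127),tp(500,37),tp(761,33),tp(487,262)]
s=[sp(672,343),sp(728,512),sp(653,548),sp(597,375),sp(680,311),sp(765,552),sp(455,407)]
P=[]
for a,b in zip(t,s):
    X,r=tri(T,a,S,b);P.append(X);print(X,r[0])
P=np.array(P);u,w,v=np.linalg.svd(P-P.mean(0));n=v[2]*np.sign(v[2][2]);print("n",n,w,"tilt",np.arccos(n[2]),"yaw",np.arctan2(-n[1],-n[0]))
print("resid",(P-P.mean(0))@n)
lat=[P[0]-P[1],P[3]-P[2],P[4]-P[5]];print("yaw lateral",[np.arctan2(-d[0],d[1]) for d in lat],[np.linalg.norm(d) for d in lat],np.linalg.norm(P[4]-P[6]))
X=np.array([.4849,-.3495,.1012]);print("dot height over plane",(X-P.mean(0))@n)
m=mask(T,(130,150,245,275),(5,18),(100,255),(60,255)); r=cv2.minAreaRect(big(m)); print("carton",r,[plane(T,p,.07)[:2] for p in cv2.boxPoints(r)])
print("stand",[plane(T,p,.055)[:2] for p in [(366,203),(390,210),(383,233),(359,226)]])
# handle top face in crops
a=[(288,247),(322,253),(315,281),(281,275)]
# handle band/top centres
ht=(280+302/3.077-.4,130+263/3.061-.4); hsd=(270+105/3.077-.4,180+(462-300)/3.061-.4)
print("htop",ht,hsd,tri(T,ht,S,hsd),plane(T,ht,.135))
h=np.hstack([cv2.resize(T["image"][150:280,130:250],(400,433)),cv2.resize(T["image"][200:240,355:395],(400,433),interpolation=cv2.INTER_CUBIC)])
cv2.imwrite("pics/carton.png",h)
```

```text
[ 0.5676 -0.3008  0.1192] 1.6107463980743783e-05
[ 0.5666 -0.3979  0.1219] 0.0007843659799019605
[ 0.5304 -0.3991  0.1043] 0.0005303206829486189
[ 0.5301 -0.3005  0.1029] 0.0005467722949839542
[ 0.5784 -0.2808  0.1147] 0.0003509711034538156
[ 0.5774 -0.419   0.1164] 0.00020059203150772441
[ 0.4598 -0.2811  0.067 ] 0.0005814637855656722
n [-0.3876  0.0256  0.9215] [0.162  0.0989 0.0099] tilt 0.39891851027994174 yaw -0.06599553878639164
resid [ 0.0036  0.004   0.0017  0.0031 -0.0042 -0.0058 -0.0023]
yaw lateral [np.float64(-0.00968355719605287), np.float64(0.003087603095291681), np.float64(-0.006950529969985356)] [np.float64(0.09713935378977882), np.float64(0.09859954459118131), np.float64(0.13812894122085184)] 0.1277948427612971
dot height over plane 0.017774317262534572
carton ((187.2432861328125, 214.2424774169922), (91.45082092285156, 101.26338195800781), 3.2704880237579346) [array([0.3664, 0.471 ]), array([0.6235, 0.464 ]), array([0.604 , 0.2274]), array([0.3496, 0.2407])]
stand [array([ 0.5042, -0.1022]), array([ 0.4851, -0.1622]), array([ 0.4275, -0.1425]), array([ 0.4463, -0.0828])]
htop (377.74754631134226, 215.51963410650114) (303.7241468963276, 232.52388108461287) (array([ 0.4662, -0.1214,  0.1319]), [np.float64(0.0008129849304867585), np.float64(0.0008129849304867827)]) [ 0.4668 -0.1211  0.135 ]
```

View pics/carton.png

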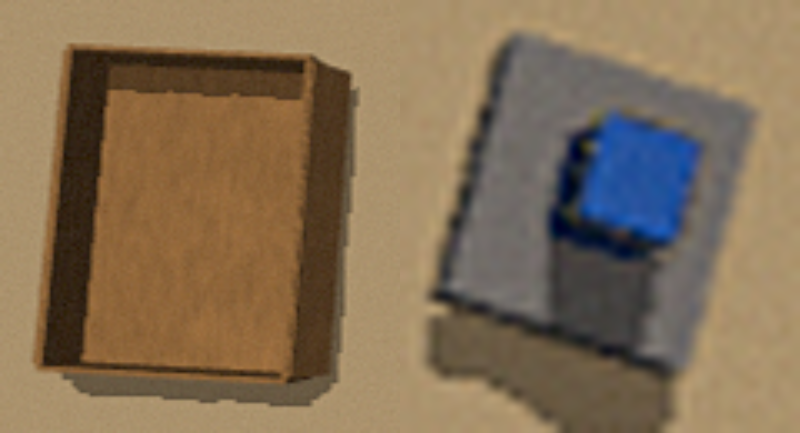

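The carton rim corners in the crop are at image (150,164), (224,167), (217,264) and (141,260). The probe handle is square to the stand edges.

```bash
cat > go.py <<'E'
import sys,numpy as np
from scipy.spatial.transform import Rotation as Ro
from station import sensors
np.set_printoptions(precision=3,suppress=True)
s=sensors.get_state(); q=s["orientation"]; R=Ro.from_quat([q[1],q[2],q[3],q[0]])
ax=R.as_matrix()
print("t",s["time"],"pos",s["ee_pos"],"yaw",np.arctan2(ax[1,0],ax[0,0]),"z",ax[:,2],"F",s["force"],"w",s["grip_width"],s["grip_force"],"j",s["joints"])
a=[float(v) for v in sys.argv[1:]]
for i in range(0,len(a),5):  # x y z yaw tilt(about world y so tool z=(sin,0,-cos))
    x,y,z,yaw,ti=a[i:i+5]
    G=Ro.from_euler('y',-ti)*Ro.from_euler('z',yaw)*Ro.from_euler('x',np.pi)
    print("turn",(R.inv()*G).as_rotvec(),"shift mm",R.inv().apply(np.array([x,y,z])-s["ee_pos"])*1000)
E
python3 - <<'E'
from h import *
T=load("top0.npz")
c=[plane(T,p,.07)[:2] for p in [(150.4,163.8),(223.9,167.1),(217,264),(141.4,260.1)]]
print(c,np.mean(c,0)); d=c[0]-c[3];e=c[1]-c[2];print([np.arctan2(v[1],v[0]) for v in(d,e)],np.linalg.norm(d),np.linalg.norm(c[0]-c[1]))
for n,p,z in(("glue",(356,138),.072),("mug",(324,95),.085),("amber",(259,108),.08),("note",(322,261),.025),("stamp",(395,266),.06)):print(n,plane(T,p,z))
E
python3 go.py .657 .053 .2 0 0
```

```text
[array([0.616 , 0.4483]), array([0.6027, 0.2579]), array([0.3585, 0.2733]), array([0.3714, 0.4643])] [0.4872 0.361 ]
[np.float64(-0.0649923015282591), np.float64(-0.06306614616392675)] 0.24512159934744893 0.19090054846370208
glue [ 0.6691 -0.0806  0.072 ]
mug [ 0.7797 -0.0016  0.085 ]
amber [0.7523 0.1656 0.08  ]
note [0.3589 0.0131 0.025 ]
stamp [ 0.3454 -0.1685  0.06  ]
t 0.1 pos [ 0.242 -0.603  0.222] yaw 0.3817474822669387 z [-0.001  0.001 -1.   ] F [-0.429  0.537  0.756] w 0.08675035010249864 0.0 j [ 1.09   0.334  0.04   1.466 -0.013  1.343 -0.058]
turn [-0.001  0.     0.382] shift mm [ 629.471 -453.955   22.36 ]
```

>>> {"method": "play_rows", "body": {"deltas": [[[0,0,0.38],[629,-454,22],1],[[0,0,0.38],[629,-454,22],1],[[0,0,0.38],[629,-454,22],1],[[0,0,0.38],[629,-454,22],1],[[0,0,0.38],[629,-454,22],1],[[0,0,0.38],[629,-454,22],1],[[0,0,0.38],[629,-454,22],1],[[0,0,0.38],[629,-454,22],1],[[0,0,0.38],[629,-454,22],1],[[0,0,0.38],[629,-454,22],1]]}}

```text
time: 1.1
ee_pos: [0.509, -0.1802, 0.2083]
orientation: [0.0, 1.0, 0.001, -0.0]
force: [0.7, -1.8, -0.0]
grip_width: 0.0869
grip_force: 0.0
```

```bash
python3 go.py .657 .053 .15 0 0
```

```text
t 1.1 pos [ 0.509 -0.18   0.208] yaw 0.001554826242982122 z [-0. -0. -1.] F [ 0.734 -1.821 -0.015] w 0.08690991318810169 0.0 j [ 0.505  0.135 -0.27   1.742  0.038  1.27  -1.343]
turn [0.    0.    0.002] shift mm [ 148.335 -232.922   58.267]
```

>>> {"method": "play_rows", "body": {"deltas": [[[0,0,0],[148,-233,58],1],[[0,0,0],[148,-233,58],1],[[0,0,0],[148,-233,58],1],[[0,0,0],[148,-233,58],1],[[0,0,0],[148,-233,58],1],[[0,0,0],[148,-233,58],1],[[0,0,0],[148,-233,58],1],[[0,0,0],[148,-233,58],1],[[0,0,0],[148,-233,58],1]]}}

```text
time: 2.0
ee_pos: [0.6559, 0.0497, 0.1504]
orientation: [0.0, 1.0, 0.0, -0.0]
force: [0.1, 0.0, 0.3]
grip_width: 0.0868
grip_force: 0.0
```

```bash
python3 go.py .657 .053 .012 0 0
python3 - <<'E'
from h import *
f=grab("side");cv2.imwrite("pics/s1.png",f["image"])
m=mask(f,(330,180,375,215),(8,19),(130,255),(60,255));print(cen(m))
# tape check: initial side picture, brown ring ellipse
S=load("side0.npz");m=mask(S,(340,180,375,215),(8,17),(150,255),(50,255));c=big(m);print(cv2.boundingRect(c),cv2.fitEllipse(c),plane(S,cen(m)[0],.022),plane(S,(358,193.5),.04), proj(S,np.array([.657,.053,.04])))
E
```

```text
t 2.0 pos [0.656 0.05  0.15 ] yaw 0.00023948850962192191 z [-0.    -0.001 -1.   ] F [0.118 0.004 0.284] w 0.08678573591942244 0.0 j [ 0.153  0.424 -0.393  1.516  0.168  1.236 -1.834]
turn [0.001 0.    0.   ] shift mm [  1.192  -3.368 138.359]
(array([357.8085, 197.6667]), 402)
(349, 187, 20, 16) ((358.07635498046875, 194.38609313964844), (14.39665412902832, 19.178537368774414), 95.26151275634766) [0.6589 0.0626 0.022 ] [0.6547 0.0521 0.04  ] [358.6915 193.1209]
```

>>> {"method": "play_rows", "body": {"deltas": [[[0,0,0],[1,-3,45],1],[[0,0,0],[1,-3,90],1],[[0,0,0],[1,-3,120],1],[[0,0,0],[1,-3,138],1],[[0,0,0],[1,-3,138],1],[[0,0,0],[1,-3,138],-1],[[0,0,0],[1,-3,138],-1],[[0,0,0],[1,-3,138],-1],[[0,0,0],[1,-3,138],-1],[[0,0,0],[1,-3,138],-1]], "grip_force": 20}}

```text
time: 3.05
ee_pos: [0.6578, 0.0542, 0.0135]
orientation: [0.0, 1.0, 0.001, 0.001]
force: [0.3, -0.6, 4.7]
grip_width: 0.06
grip_force: 20.0
```

>>> {"method": "play_rows", "body": {"deltas": [[[0,0,0],[0,0,-40],-1],[[0,0,0],[0,0,-80],-1],[[0,0,0],[0,0,-120],-1],[[0,0,0],[-100,-303,-130],-1],[[0,0,0],[-100,-303,-130],-1],[[0,0,0],[-100,-303,-130],-1],[[0,0,0],[-100,-303,-130],-1],[[0,0,0],[-100,-303,-130],-1],[[0,0,0],[-100,-303,-130],-1],[[0,0,0],[-100,-303,-130],-1]]}}

```text
time: 4.05
ee_pos: [0.5526, 0.3636, 0.1429]
orientation: [-0.002, 1.0, 0.004, -0.001]
force: [0.5, 0.3, -0.9]
grip_width: 0.06
grip_force: 20.0
```

```bash
python3 go.py .557 .356 .02 0 0
```

```text
t 4.05 pos [0.553 0.364 0.143] yaw 0.008698101269239283 z [-0.001  0.003 -1.   ] F [ 0.544  0.282 -0.928] w 0.05999050692398793 19.999952151920297 j [-0.271  0.454 -0.505  1.511  0.223  1.234 -2.369]
turn [-0.003  0.001  0.009] shift mm [  4.446   8.004 122.872]
```

>>> {"method": "play_rows", "body": {"deltas": [[[0,0,0],[0,0,40],-1],[[0,0,0],[0,0,80],-1],[[0,0,0],[0,0,105],-1],[[0,0,0],[0,0,117],-1],[[0,0,0],[0,0,122],-1],[[0,0,0],[0,0,122],-1]]}}

```text
time: 4.65
ee_pos: [0.5568, 0.3573, 0.0209]
orientation: [-0.0, 1.0, 0.001, 0.0]
force: [-0.4, 0.7, -0.5]
grip_width: 0.0601
grip_force: 20.0
```

```bash
python3 go.py .557 .356 .02 0 0
```

```text
t 4.65 pos [0.557 0.357 0.021] yaw 0.0017323423277317482 z [ 0.  0. -1.] F [-0.403  0.716 -0.451] w 0.06007792691282657 19.999967395197018 j [-0.287  0.569 -0.469  1.614  0.289  1.028 -2.411]
turn [-0.    -0.     0.002] shift mm [0.198 1.336 0.932]
```

>>> {"method": "play_rows", "body": {"deltas": [[[0,0,0],[0,0,2],-1],[[0,0,0],[0,0,2],0.9],[[0,0,0],[0,0,2],0.9],[[0,0,0],[0,0,2],0.9],[[0,0,0],[0,0,-35],0.9],[[0,0,0],[0,0,-80],0.9],[[0,0,0],[0,0,-125],0.9],[[0,0,-0.45],[-87,295,-130],0.5],[[0,0,-0.45],[-87,295,-130],0.5],[[0,0,-0.45],[-87,295,-130],0.5]]}}

```text
time: 5.65
ee_pos: [0.5148, 0.2142, 0.1484]
orientation: [0.0, 0.975, 0.223, 0.001]
force: [1.4, -0.4, 0.7]
grip_width: 0.0681
grip_force: 0.0
```

```bash
python3 go.py .4695 .0616 .15 .449 0
```

```text
t 5.65 pos [0.515 0.214 0.148] yaw 0.449981419301771 z [ 0.001 -0.    -1.   ] F [ 1.441 -0.4    0.74 ] w 0.06814268757956711 0.0 j [ 0.023  0.249 -0.572  1.765  0.146  1.17  -1.712]
turn [ 0.001 -0.001  0.001] shift mm [-107.148  117.75    -1.642]
```

>>> {"method": "play_rows", "body": {"deltas": [[[0,0,0],[-107,118,0],0.5],[[0,0,0],[-107,118,0],0.5],[[0,0,0],[-107,118,0],0.5],[[0,0,0],[-107,118,0],0.5],[[0,0,0],[-107,118,0],0.5],[[0,0,0],[-107,118,0],0.5]]}}

```text
time: 6.25
ee_pos: [0.4698, 0.0646, 0.1484]
orientation: [-0.0, 0.975, 0.22, 0.001]
force: [0.2, 0.4, 0.9]
grip_width: 0.0653
grip_force: 0.0
```

```bash
python3 go.py .4695 .0616 .018 .449 0
python3 - <<'E'
from h import *
f=grab("top");T=load("top0.npz");S=load("side0.npz");g=grab("side")
v=np.vstack([f["image"][130:280,130:410],g["image"][80:230,190:470]]);cv2.imwrite("pics/c2.png",cv2.resize(v,(560,600)))
ms=mask(S,(270,185,315,220),(172,6),(140,255),(80,255)); print("side red",cv2.minAreaRect(big(ms)),cen(ms),proj(S,np.array([.4695,.0616,.042])),plane(S,cen(ms)[0],.042))
m=mask(T,(280,190,325,245),(175,5),(150,255),(100,255));print(plane(T,cen(m)[0],.044))
E
```

```text
t 6.25 pos [0.47  0.065 0.148] yaw 0.4444231276600137 z [ 0.001  0.001 -1.   ] F [0.204 0.364 0.856] w 0.06525251138374905 0.0 j [ 0.25   0.06  -0.492  1.954  0.031  1.134 -1.38 ]
turn [-0.    -0.001 -0.005] shift mm [ -1.679   2.597 130.379]
side red ((292.191162109375, 202.98532104492188), (10.461413383483887, 37.04369354248047), 59.03623962402344) (array([292.008 , 203.0535]), 374) [292.5327 202.1249] [0.4674 0.0586 0.042 ]
[0.4693 0.0616 0.044 ]
```

View pics/c2.png

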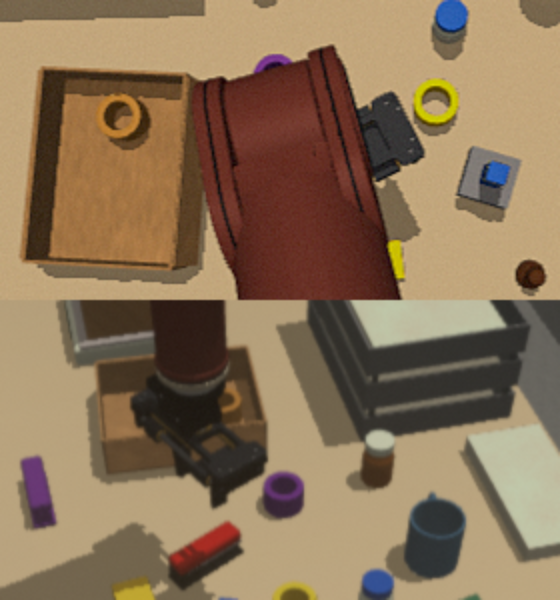

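The tape lies in the carton at picture (122,117), and the gripper hovers over the stapler.

>>> {"method": "play_rows", "body": {"deltas": [[[0,0,0],[-1,2,45],0.5],[[0,0,0],[-1,2,90],0.5],[[0,0,0],[-1,2,120],0.5],[[0,0,0],[-1,2,131],0.5],[[0,0,0],[-1,2,131],0.5],[[0,0,0],[-1,2,131],-1],[[0,0,0],[-1,2,131],-1],[[0,0,0],[-1,2,131],-1],[[0,0,0],[-1,2,131],-1],[[0,0,0],[-1,2,131],-1]], "grip_force": 25}}

```text
time: 7.35
ee_pos: [0.4695, 0.061, 0.0174]
orientation: [0.0, 0.976, 0.22, 0.0]
force: [-0.8, 3.0, 0.8]
grip_width: 0.0329
grip_force: 1.2
```

```bash
python3 go.py .4695 .0616 .018 .449 0 .435 .364 .16 1.507 0
```

```text
t 7.35 pos [0.47  0.061 0.017] yaw 0.4432679570649828 z [ 0.001  0.    -1.   ] F [-0.824  2.979  0.84 ] w 0.03290157770100598 1.2210030964342877 j [ 0.218  0.236 -0.479  2.079  0.143  0.857 -1.472]
turn [ 0.    -0.001 -0.006] shift mm [ 0.22  -0.573 -0.592]
turn [ 0.001 -0.001 -1.064] shift mm [  98.872 -288.498 -142.602]
```

>>> {"method": "play_rows", "body": {"deltas": [[[0,0,0],[0,0,0],-1],[[0,0,0],[0,0,0],-1],[[0,0,0],[0,0,-30],-1],[[0,0,0],[0,0,-75],-1],[[0,0,0],[0,0,-120],-1],[[0,0,-0.15],[14,-41,-142],-1],[[0,0,-0.3],[28,-82,-142],-1],[[0,0,-0.45],[42,-123,-142],-1],[[0,0,-0.6],[56,-164,-142],-1],[[0,0,-0.75],[70,-205,-142],-1]]}}

```text
time: 8.35
ee_pos: [0.4439, 0.2776, 0.1589]
orientation: [0.0, 0.826, 0.564, 0.0]
force: [0.3, 0.8, -2.4]
grip_width: 0.0316
grip_force: 24.9
```

```bash
python3 go.py .437 .364 .16 1.507 0
```

```text
t 8.35 pos [0.444 0.278 0.159] yaw 1.1992393634032334 z [ 0. -0. -1.] F [ 0.287  0.844 -2.367] w 0.03157789311227597 24.931912031024694 j [ 0.011  0.188 -0.721  1.824  0.134  1.179 -1.124]
turn [ 0.     0.    -0.308] shift mm [ 78.007 -37.8    -1.166]
```

>>> {"method": "play_rows", "body": {"deltas": [[[0,0,-0.15],[39,-19,0],-1],[[0,0,-0.3],[78,-38,0],-1],[[0,0,-0.3],[78,-38,0],-1],[[0,0,-0.3],[78,-38,0],-1],[[0,0,-0.3],[78,-38,0],-1],[[0,0,-0.3],[78,-38,0],-1]]}}

```text
time: 8.95
ee_pos: [0.4385, 0.3612, 0.1588]
orientation: [0.0, 0.735, 0.678, -0.0]
force: [-0.7, -0.1, -1.4]
grip_width: 0.0318
grip_force: 24.9
```

```bash
python3 go.py .437 .364 .0225 1.507 0
```

```text
t 8.95 pos [0.439 0.361 0.159] yaw 1.490849354931325 z [ 0.    -0.001 -1.   ] F [-0.658 -0.058 -1.352] w 0.03180689585429821 24.935399126261473 j [-0.105  0.305 -0.784  1.719  0.229  1.213 -1.028]
turn [ 0.     0.001 -0.016] shift mm [  2.752  -1.759 136.26 ]
```

>>> {"method": "play_rows", "body": {"deltas": [[[0,0,0],[2,-2,40],-1],[[0,0,0],[2,-2,80],-1],[[0,0,0],[2,-2,115],-1],[[0,0,0],[2,-2,130],-1],[[0,0,0],[2,-2,136],-1],[[0,0,0],[2,-2,136],-1],[[0,0,0],[2,-2,136],-1]]}}

```text
time: 9.65
ee_pos: [0.437, 0.3656, 0.0246]
orientation: [0.0, 0.734, 0.679, 0.001]
force: [0.3, -0.3, -2.4]
grip_width: 0.032
grip_force: 24.9
```

```bash
python3 go.py .437 .364 .0215 1.507 0
```

```text
t 9.65 pos [0.437 0.366 0.025] yaw 1.4930728044979436 z [ 0.002  0.002 -1.   ] F [ 0.324 -0.254 -2.366] w 0.032019176297147046 24.935542568564415 j [-0.176  0.46  -0.726  1.84   0.364  0.976 -1.135]
turn [ 0.002 -0.002 -0.014] shift mm [-1.648  0.079  3.137]
```

>>> {"method": "play_rows", "body": {"deltas": [[[0,0,0],[0,0,3],-1],[[0,0,0],[0,0,4],-1],[[0,0,0],[0,0,4],0],[[0,0,0],[0,0,4],0],[[0,0,0],[0,0,4],0.2],[[0,0,0],[0,0,4],0.2],[[0,0,0],[0,0,-30],0.2],[[0,0,0],[0,0,-80],0.2],[[0,0,0],[0,0,-130],0.2],[[0,0,0],[0,0,-165],0.2]]}}

```text
time: 10.65
ee_pos: [0.4363, 0.3657, 0.1913]
orientation: [0.0, 0.734, 0.679, 0.001]
force: [1.4, 0.1, -0.9]
grip_width: 0.0523
grip_force: 0.0
```

```bash
python3 go.py .4665 -.121 .19 1.25 0
```

```text
t 10.65 pos [0.436 0.366 0.191] yaw 1.49395623089612 z [ 0.002  0.002 -1.   ] F [ 1.416  0.075 -0.933] w 0.052334151229758756 0.0 j [-0.097  0.279 -0.8    1.678  0.209  1.27  -1.016]
turn [ 0.002 -0.002  0.244] shift mm [-482.912   67.507    0.511]
```

>>> {"method": "play_rows", "body": {"deltas": [[[0,0,0.24],[-483,67,0],0.3],[[0,0,0.24],[-483,67,0],0.3],[[0,0,0.24],[-483,67,0],0.3],[[0,0,0.24],[-483,67,0],0.3],[[0,0,0.24],[-483,67,0],0.3],[[0,0,0.24],[-483,67,0],0.3],[[0,0,0.24],[-483,67,0],0.3],[[0,0,0.24],[-483,67,0],0.3],[[0,0,0.24],[-483,67,0],0.3],[[0,0,0.24],[-483,67,0],0.3]]}}

```text
time: 11.65
ee_pos: [0.465, -0.1252, 0.188]
orientation: [0.0, 0.811, 0.586, -0.0]
force: [1.3, 0.8, -0.5]
grip_width: 0.0563
grip_force: 0.0
```

>>> {"method": "play_rows", "body": {"deltas": [[[0,0,0],[0,0,0],0.3],[[0,0,0],[0,0,0],0.3],[[0,0,0],[0,0,0],0.3]]}}

```text
time: 11.95
ee_pos: [0.4656, -0.1205, 0.1878]
orientation: [-0.0, 0.809, 0.587, 0.0]
force: [-0.1, 0.5, 0.4]
grip_width: 0.0566
grip_force: 0.0
```

```bash
python3 go.py .4665 -.121 .086 1.25 0
python3 - <<'E'
from h import *
f=grab("top");g=grab("side")
a=cv2.resize(f["image"][130:280,130:430],(800,400)[:2]);b=cv2.resize(g["image"][90:300,200:480],(266,200))
v=np.zeros((600,800,3),np.uint8);v[:400]=a;v[400:,:266]=b;cv2.imwrite("pics/c3.png",v)
E
```

```text
t 11.95 pos [ 0.466 -0.12   0.188] yaw 1.2551289049565537 z [-0.     0.001 -1.   ] F [-0.133  0.539  0.352] w 0.056610136681636225 0.0 j [ 0.523  0.032 -0.366  1.894  0.012  1.218 -0.163]
turn [-0.    -0.     0.005] shift mm [ -0.28    1.019 101.843]
```

View pics/c3.png

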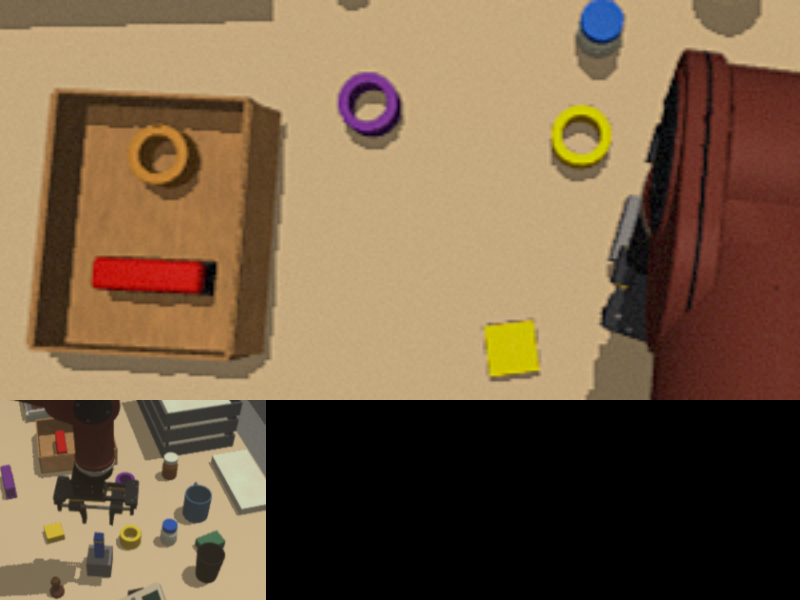

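The tape at picture (160,155) and the stapler at (152,275) both lie flat in the carton, and the gripper is above the probe.

>>> {"method": "play_rows", "body": {"deltas": [[[0,0,0],[0,1,35],0.3],[[0,0,0],[0,1,70],0.3],[[0,0,0],[0,1,95],0.3],[[0,0,0],[0,1,102],0.3],[[0,0,0],[0,1,102],0.3],[[0,0,0],[0,1,102],-1],[[0,0,0],[0,1,102],-1],[[0,0,0],[0,1,102],-1],[[0,0,0],[0,1,102],-1],[[0,0,0],[0,1,102],-1]], "grip_force": 40}}

```text
time: 13.05
ee_pos: [0.4666, -0.1222, 0.0862]
orientation: [0.0, 0.81, 0.586, 0.0]
force: [-0.7, -0.0, 0.3]
grip_width: 0.0242
grip_force: 0.6
```

>>> {"method": "play_rows", "body": {"deltas": [[[0,0,0],[0,0,0],-1],[[0,0,0],[0,0,0],-1]]}}

```text
time: 13.25
ee_pos: [0.4666, -0.1222, 0.0862]
orientation: [0.0, 0.81, 0.586, 0.0]
force: [-1.1, 0.2, 4.8]
grip_width: 0.0236
grip_force: 40.0
```

```bash
python3 go.py .4665 -.121 .18 1.25 0
```

```text
t 13.25 pos [ 0.467 -0.122  0.086] yaw 1.253447911468655 z [ 0. -0. -1.] F [-1.055  0.192  4.798] w 0.02359967544226177 39.99946623109281 j [ 0.51   0.14  -0.369  2.008  0.06   1.003 -0.204]
turn [ 0.    -0.     0.003] shift mm [  1.11   -0.453 -93.83 ]
```

>>> {"method": "play_rows", "body": {"deltas": [[[0,0,0],[0,0,-20],-1],[[0,0,0],[0,0,-45],-1],[[0,0,0],[0,0,-70],-1],[[0,0,0],[0,0,-100],-1],[[0,0,0],[0,0,-130],-1],[[0,0,0],[0,0,-150],-1],[[0,0,0],[0,0,-150],-1],[[0,0,0],[0,0,-150],-1]]}}

```text
time: 14.05
ee_pos: [0.4664, -0.1221, 0.2354]
orientation: [-0.0, 0.81, 0.587, -0.0]
force: [0.9, 1.3, -1.6]
grip_width: 0.0239
grip_force: 40.0
```

```bash
python3 go.py .436 -.3495 .235 1.25 .39
python3 - <<'E'
from h import *
from station import sensors
g=grab("side");s=sensors.get_state()
tip=s["ee_pos"]-np.array([0,0,.079]);u=proj(g,tip);print("tip pred",u)
x,y=int(u[0]),int(u[1]);cv2.imwrite("pics/tip.png",cv2.resize(g["image"][y-60:y+30,x-60:x+60],(800,600),interpolation=cv2.INTER_CUBIC));print(x-60,y-60)
E
```

```text
t 14.05 pos [ 0.466 -0.122  0.235] yaw 1.2534742628781694 z [-0.  0. -1.] F [ 0.939  1.272 -1.592] w 0.02386096715825848 39.99912946019322 j [ 0.528  0.003 -0.362  1.823  0.001  1.316 -0.151]
turn [-0.37   0.122  0.003] shift mm [-225.486   42.089    0.374]
tip pred [303.6928 226.4146]
243 166
```

View pics/tip.png

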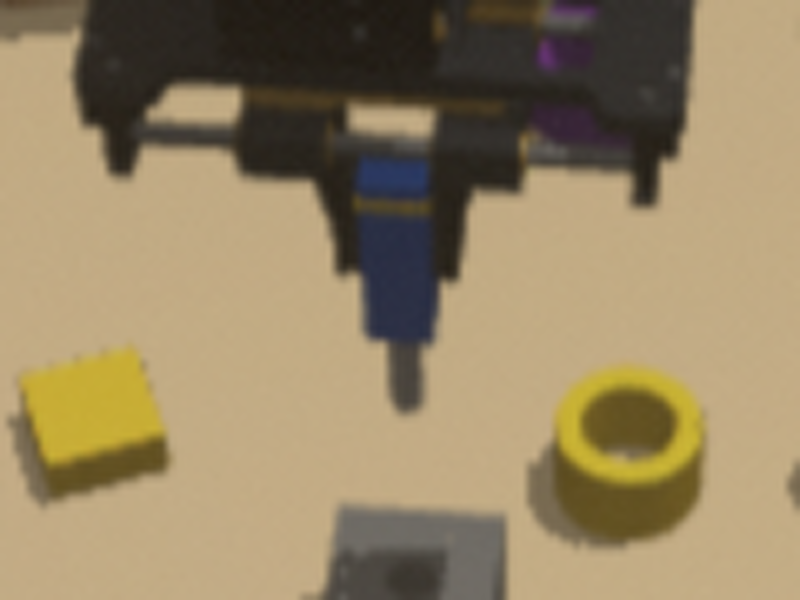

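The probe is out of the stand, hanging straight, with its tip at side pixel (303.6,226.8) where (303.7,226.4) was predicted.

>>> {"method": "play_rows", "body": {"deltas": [[[-0.09,0.03,0],[-45,8,0],-1],[[-0.18,0.06,0],[-90,17,0],-1],[[-0.27,0.09,0],[-135,25,0],-1],[[-0.36,0.12,0],[-180,34,0],-1],[[-0.37,0.122,0],[-225,42,0],-1],[[-0.37,0.122,0],[-225,42,0],-1],[[-0.37,0.122,0],[-225,42,0],-1],[[-0.37,0.122,0],[-225,42,0],-1]]}}

```text
time: 14.9
ee_pos: [0.4364, -0.3476, 0.2346]
orientation: [0.112, 0.794, 0.576, 0.157]
force: [-0.2, -0.0, -1.0]
grip_width: 0.0237
grip_force: 40.0
```

```bash
python3 go.py .449 -.3495 .189 1.25 .39 .455 -.3495 .1743 1.25 .39
python3 - <<'E'
from h import *
from station import sensors
from scipy.spatial.transform import Rotation as Ro
s=sensors.get_state();q=s["orientation"];z=Ro.from_quat([q[1],q[2],q[3],q[0]]).as_matrix()[:,2]
tip=s["ee_pos"]+.079*z;print("tip",tip)
O=[]
for n in("side","top"):
    g=grab(n);u=proj(g,tip);d=proj(g,np.array([.4849,-.3495,.1012]));print(n,"tip",u,"dot",d)
    w=mask(g,(int(d[0])-10,int(d[1])-10,int(d[0])+11,int(d[1])+11),(172,6),(130,255),(80,255));print(cen(w) if w.any() else "hidden")
    x,y=int(d[0]),int(d[1])-(15 if n=="side" else 0);O.append(cv2.resize(g["image"][y-50:y+50,x-33:x+33],(396,600),interpolation=cv2.INTER_CUBIC));print(x-33,y-50)
cv2.imwrite("pics/pre.png",np.hstack(O))
E
```

```text
t 14.9 pos [ 0.436 -0.348  0.235] yaw 1.2772267089134175 z [ 0.378  0.003 -0.926] F [-0.16  -0.022 -1.026] w 0.02365965821615079 39.99920073430985 j [ 0.78  -0.049 -0.01   1.932 -0.321  0.999  0.594]
turn [-0.003 -0.002  0.004] shift mm [-3.667 -4.659 47.007]
turn [-0.003 -0.002  0.004] shift mm [-3.708 -4.653 62.885]
tip [ 0.4663 -0.3474  0.1615]
side tip [326.3167 306.8198] dot [334.9394 320.3373]
(array([334.5758, 320.4242]), 33)
301 255
top tip [480.7192 212.8993] dot [471.3892 206.911 ]
(array([471.4242, 206.5758]), 33)
438 156
```

View pics/pre.png

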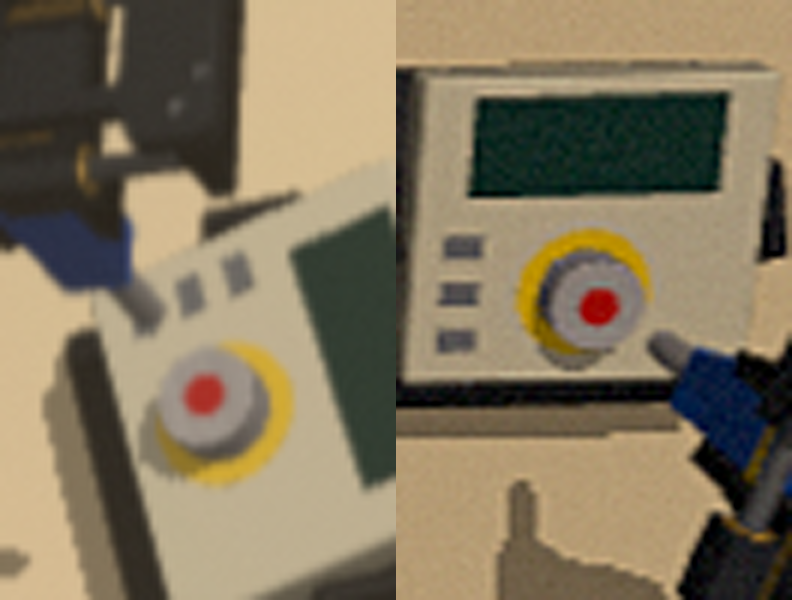

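>>> {"method": "play_rows", "body": {"deltas": [[[0,0,0],[-4,-5,20],-1],[[0,0,0],[-4,-5,40],-1],[[0,0,0],[-4,-5,52],-1],[[0,0,0],[-4,-5,52],-1],[[0,0,0],[-4,-5,52],-1],[[0,0,0],[-4,-5,52],-1]]}}

```text
time: 15.6
ee_pos: [0.4507, -0.3515, 0.1866]
orientation: [0.114, 0.794, 0.575, 0.157]
force: [0.7, -0.6, -0.8]
grip_width: 0.0236
grip_force: 40.0
```

```bash
python3 go.py .455 -.3495 .1743 1.25 .39
python3 - <<'E'
from h import *
T,S=load("top0.npz"),load("side0.npz")
X,r=tri(T,(469.1,204.1),S,(337.8,323.4));d=np.array([.4849,-.3495,.1012]);v=d-X;print(X,r[0],v,np.linalg.norm(v),np.arctan2(-v[0],v[2]))
from station import sensors
from scipy.spatial.transform import Rotation as Ro
s=sensors.get_state();q=s["orientation"];z=Ro.from_quat([q[1],q[2],q[3],q[0]]).as_matrix()[:,2]
tip=s["ee_pos"]+.079*z;print("tip",tip)
O=[]
for n in("side","top"):
    g=grab(n);print(n,"tip",proj(g,tip),"dot",proj(g,d))
    x,y=[int(k) for k in proj(g,d)];x-=5;O.append(cv2.resize(g["image"][y-40:y+20,x-20:x+20],(400,600),interpolation=cv2.INTER_CUBIC));print(x-20,y-40)
cv2.imwrite("pics/near.png",np.hstack(O))
E
```

```text
t 15.6 pos [ 0.451 -0.352  0.187] yaw 1.2761580871544513 z [ 0.381 -0.    -0.925] F [ 0.691 -0.635 -0.827] w 0.023586321524896176 39.99914549756795 j [ 0.771  0.013 -0.017  1.974 -0.341  0.891  0.617]
turn [0.001 0.    0.004] shift mm [ 1.73  -1.269 12.975]
[ 0.4923 -0.3499  0.0857] 0.0008378504134461627 [-0.0074  0.0004  0.0155] 0.0171345990458866 0.4454041067860049
tip [ 0.4808 -0.3516  0.1135]
side tip [333.37  318.722] dot [334.9394 320.3373]
309 280
top tip [474.2637 208.1877] dot [471.3892 206.911 ]
446 166
```

View pics/near.png

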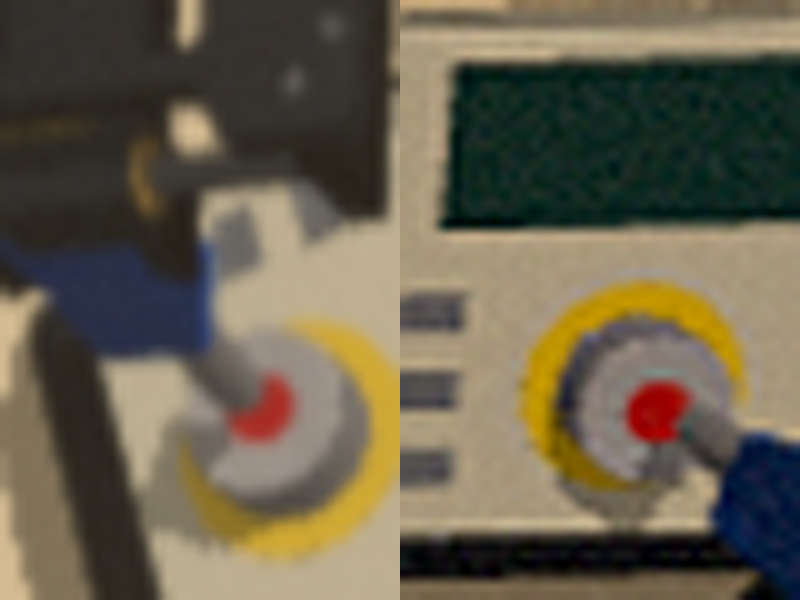

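The tip is over the red dot in both views, about 12 mm off it. Now I'll press in small steps and watch the force.

>>> {"method": "play_rows", "body": {"deltas": [[[0,0,0],[2,-1,4],-1],[[0,0,0],[2,-1,8],-1],[[0,0,0],[2,-1,12],-1],[[0,0,0],[2,-1,14],-1],[[0,0,0],[2,-1,14],-1],[[0,0,0],[2,-1,14],-1]]}}

```text
time: 16.3
ee_pos: [0.4554, -0.349, 0.1724]
orientation: [0.113, 0.795, 0.575, 0.157]
force: [-1.5, 0.6, 1.1]
grip_width: 0.0241
grip_force: 40.0
```

```bash
python3 go.py .455 -.3495 .1743 1.25 .39
```

```text
t 16.3 pos [ 0.455 -0.349  0.172] yaw 1.2760044710370007 z [ 0.38   0.001 -0.925] F [-1.543  0.602  1.059] w 0.024111807146910382 39.999378276988864 j [ 0.765  0.03  -0.022  1.987 -0.345  0.861  0.617]
turn [-0.001 -0.001  0.003] shift mm [-0.385  0.528 -1.904]
```

>>> {"method": "play_rows", "body": {"deltas": [[[0,0,0],[0,0,2],-1],[[0,0,0],[0,0,4],-1],[[0,0,0],[0,0,4],-1],[[0,0,0],[0,0,4],-1],[[0,0,0],[0,0,4],-1],[[0,0,0],[0,0,4],-1]]}}

```text
time: 16.9
ee_pos: [0.457, -0.3491, 0.1689]
orientation: [0.113, 0.795, 0.575, 0.157]
force: [-0.9, 0.6, 3.2]
grip_width: 0.0236
grip_force: 40.0
```

```bash
python3 go.py .455 -.3495 .1743 1.25 .39
python3 - <<'E'
from station import sensors,cams
import numpy as np
F=[]
for i in range(8): cams.grab_frame("side");F.append(sensors.get_state()["force"])
F=np.mean(F,0);print(F,"normal force",(F+[0,0,.9])@[-.38,0,.925])
E
```

```text
t 16.9 pos [ 0.457 -0.349  0.169] yaw 1.2759068720920228 z [ 0.38   0.    -0.925] F [-0.942  0.555  3.242] w 0.023579173899196778 39.99902875162661 j [ 0.764  0.036 -0.023  1.989 -0.347  0.853  0.618]
turn [-0.    -0.     0.003] shift mm [-0.302  0.306 -5.769]
[-1.05233465  0.71547874  3.16679846] normal force 4.161675741489965
```

>>> {"method": "play_rows", "body": {"deltas": [[[0,0,0],[0,0,0],-1],[[0,0,0],[0,0,0],-1],[[0,0,0],[0,0,0],-1],[[0,0,0],[0,0,0],-1],[[0,0,0],[0,0,0],-1]]}}

```text
time: 17.8
ee_pos: [0.457, -0.3491, 0.1688]
orientation: [0.113, 0.795, 0.575, 0.157]
force: [-0.5, 0.2, 3.8]
grip_width: 0.0237
grip_force: 40.0
```

```bash
python3 -c "
from station import workorder;print(workorder.job_done())"
```

```text
the job is handed in; nothing more can be done
None
```

I handed the job in at about 18 s with the tape and stapler lying in the carton and the gripped probe on the red dot, pressing the button in by about 5–6 mm with about 4 N (estimated from the arm's pose and force readings); no verdict came back.

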